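# Tare the dial scale under the filler cup

### The job

The cup of filler stands on the bench scale, and hardener is to be weighed into it, so tare the scale: push the sliding pan lock beside the dial all the way towards the pan, so that the cup's weight comes onto the scale, then push the dial's outer ring round by its ribs until its index triangle lines up with the long zero line of the scale disc inside it. A fingertip or the outside of the fingers does it all and nothing needs to be gripped or lifted: leave the cup standing on the pan, the lock open, and the hardener bottle, scraper and pen where they are.

Things in the scene. Friction and masses are not known exactly. Their poses are not given: they have to be found in the camera images.
- scale: Bench scale: grey slab 300 x 196 mm, top 34 mm above the bench; it stays put. Origin at the centre of its footprint on the bench; x from the dial end (front edge x = -150 mm, facing the robot) to the pan end, y left, z up. Round dial housing 124 mm across centred at x = -80, y = 0 mm; steel pan 132 mm across centred at x = 85, y = 0 mm, its rim 66 mm above the bench; pan lock left of the dial.
- dial_centre (a point): Centre of the dial, on its axis, level with the flat top of the black ring; about 61 mm above the bench. Fixed on the scale, frame turned as the scale's. The dial's face slopes 0.21 rad down to the front: its axis is the scale's z leaned 0.21 rad towards the scale's -x. Twelve o'clock points up the slope, to the pan.
- tare_ring (a joint): Angle of the dial's black outer ring (rad), anticlockwise seen from above; 0: index triangle at twelve o'clock. Turns past full turns, stays where left, needs about 1 N at a rib. Flat ring, diameter 90 to 115 mm, with 4 upright radial ribs at 45, 135, 225, 315 degrees from the triangle: 6 mm thick, from 46 to 57 mm from the axis, 18 mm high over the ring's flat, square to the dial's face.
- index_mark (a point): Index mark: the inner point of the white triangle on the flat top of the black ring, 44 mm from the dial's axis, level with the ring's flat. It turns with the ring.
- scale_disc (a joint): Angle of the white scale disc under the clear window inside the ring (rad), clockwise seen from above (opposite to tare_ring); 0: zero line at twelve o'clock. 0 while the pan is locked; once free, the cup's weight turns it 0.3 to 1.3 rad within a second and holds it there. Touching pan or cup turns it too. The marks match when tare_ring = -scale_disc, give or take full turns.
- zero_line (a point): Outer end of the disc's zero line, 44 mm from the dial's axis, level with the ring's flat; it meets index_mark when the two line up. The zero line is the one long, thick black line, running in almost to the hub (30 x 3 mm); the other 49 lines are 5 to 8 mm long, one every 7.2 degrees, 5.5 mm apart at the index.
- pan_lock (a joint): Travel of the pan lock (m): 0 to 0.003 at the start, locked, nearest the scale's front edge; 0.022 fully open, against its stop, pushed along the scale's +x towards the pan. It takes about 2 to 3 N and stays where it is left. From about 0.011 on the pan is free.
- lock_tab (a point): Middle of the top of the lock's black upright tab: 17 mm wide (scale's y), 7 mm thick (along the travel), 22 mm high over the slab, its top about 56 mm above the bench; at travel 0 at x = -110, y = 83 mm in the scale's frame. Moves with the lock; frame turned as the scale's.
- pan (a joint): How far the pan has sunk on its spring (m): 0 while locked, 0.003 to 0.013 under the cup when free.
- pan_top (a point): Centre of the pan's flat inside, where the cup stands.
- cup: White plastic mixing cup with filler and a wooden stirring stick, 72 mm across, the rim 89 mm and the stick 136 mm above its foot, 50 mm wide at the foot; the weight of its filling varies. It stands on the pan. Origin at the centre of its underside, z up.
- hardener: Small brown dropper bottle with a black rubber top, 33 mm across, 102 mm high, standing on the bench to the right of the scale's dial end. Origin at the centre of its underside.
- scraper: Blue plastic half-moon scraper 55 x 140 x 4 mm lying on the bench in front of the scale. Origin at the centre of its underside.
- pen: Blue ball pen, 152 mm long, 10 mm thick, lying on the bench to the right of the scale. Origin at the centre of its underside.
There are look-alikes about, which are no part of the job. Leave any green or yellow look-alike of the cup alone.

How it is judged:
By the outcome, as a careful person would: the job done as asked, in the order asked, and still so for the second after the job is handed in, with the robot touching nothing.
It also fails if it takes over 64 s, if anything falls off the work surface, if the arm or the gripper's body presses on something with over 40 N, if the wrist force passes 120 N, or if a joint passes its speed limit or range.

### The arm

A 6-joint arm with a two-finger parallel gripper is mounted at the origin on the work surface; the furniture and walls round the work are solid. World frame = base frame: x ahead of the robot, y to its left, z up, the work surface at z = 0. Lengths are in m, angles in rad, forces in N, time in s.
With the tool pointing down it reaches from about 0.225 to 0.725 m from the base axis. Payload 3.1 kg.
Tool frame: the origin (TCP) lies on the mounting face of the last link; the fingertips stand 173 mm ahead of it and the grasp point (between the pads) lies ahead of it (manip.grip_point_offset is the z of the grasp point in the tool frame, in m); z points along the fingers, x is the direction in which the jaws open and shut, and the axes are right-handed (so a half turn about z gives the same grasp; the last joint's range is limited). The gripper opens to 85 mm and grips with 20 to 120 N. Pads are 22 mm wide; open, the fingers measure 114 mm over their backs; the gripper's body (76 mm by 85 mm) begins 54 mm behind the grasp point. The pads swing forward as they close: fully open they stand 13 mm farther back than shut.
Start: joints at [1, 0.048, 0.099, 1.622, 0, 1.443], TCP at [0.225, 0.474, 0.405] pointing down, gripper open.
Joint ranges: [-2.91, 2.91], [-0.99, 1.94], [-1.21, 1.42], [-2.12, 2.29], [-1.49, 1.47], [-3.14, 3.14]. Speed limits (rad/s): [2.79, 2.79, 3.14, 3.14, 3.14, 3.14].

### API

Orientations are given as a 3x3 rotation matrix whose columns are the frame's x, y, z axes.
In Python, from station import manip gives the robot as it stands.
- The arm moves only by the tool move_arm, never from a script. Its argument "deltas" is a list of rows, each a list of 6 numbers: the shift along the tool's x, y, z in m, then the turn, a rotation vector about the tool's x, y, z in degrees. A call has 1 to 20 rows; each row is the pose to reach, as a shift and turn from the pose measured when the call began, along the tool's axes at that moment; what a row does not reach only later rows make up. A row lasts 1/10 s, in which the tool goes at most 50 mm and 8.59 degrees, less where a joint would pass 70% of its speed; a pose out of reach is approached as far as the arm can. A call with a gripper value outside its range is refused whole. "claw" is the finger opening in m, from 0 to 0.0854, set as the call begins (left out, the last holds). The fingers move at their own pace and stop on an object; "grip_force" is the grip in N (left out, the last holds). Time passes only in rows, so rows that repeat a pose let the fingers close. It gives the time, the measured TCP pose, the force and the opening at its end, in the units of the state.
- manip.get_state(): the state, without advancing time (a new reading comes with each control period).
- manip.grab_frame(name): name is "side" or "top" or "wrist"; returns a dict with "pixels" (384x512x3 uint8, red, green, blue), "fx", "fy", "cx", "cy" (pixels), "world_to_cam" (4x4, takes a point from world to camera coordinates). Camera axes: x right, y up, looking along -z (the intrinsics and any distortion apply to the point x, -y, -z); pixel columns grow to the right and rows downward; lengths in m; the calibration is good to about 2 mm. A picture is of the moment at which its call begins. There is no depth.
- manip.finish_job(): hands the job in, once; it reports no verdict.
Trained networks look in the newest picture that a camera, given by its name, has taken for a name from the list of things; names that differ only in an ending like _2 or _b are one class to them, and where a whole thing is asked for, a point or a joint stands for the part that bears it (a point fixed in the world has none). Each returns a list of dicts, best first, with "score" (0 to 1); they miss things now and then, are a little off and sometimes report something else, mostly with a low value. They report only what shows in the picture. A call takes as long as a camera call. They do not tell look-alikes from the thing itself.
- manip.spot_in(camera, thing): "uv" ([column, row] in pixels, amid what is visible of it).
- manip.outline_of(camera, thing): "region" (384x512 bool, what is visible of it) and "uv" ([column, row] in pixels, amid what is visible of it).
- manip.pinpoint(camera, thing): "uv" ([column, row] in pixels: a listed point, or the origin of a listed thing).
The state is a dict: "clock": time; "q": joint angles; "joint_velocities": joint speeds; "joint_efforts": joint torques, N m; "tcp_pos": TCP position; "tcp_rot": TCP orientation; "contact_force": force on the tool from outside, world axes, zero at the start; "torque": the same for the moment, N m; "width": opening from 0.0 (shut) to 1.0 (fully open).
Only numpy, scipy, OpenCV 4.12 (cv2) and the standard library are available. Lean on these libraries where they do the work, as an engineer would, in place of code of your own. Each camera call takes 0.05 s, during which the arm holds its last target.

## Working session

There is one attempt and no reset: what is moved stays moved. The work goes in short steps, Python scripts to look and compute and a tool call to move; the robot and the scene stay as the last step left them, time stands still between calls to the robot, and variables do not carry over. Pictures are saved under pics/ and viewed, and the job is handed in when it is done.

Besides the shell and the picture viewer there is one more tool, called after "Emit:" in YAML: its name, and indented under it one key for each argument. move_arm: Moves the arm, as the interface text tells. Its arguments: {"type":"object","properties":{"deltas":{"type":"array","items":{"type":"array","items":{"type":"number"}}},"claw":{"type":"number"},"grip_force":{"type":"number"}},"required":["deltas"]}

```bash
mkdir -p pics; ls
cat > h.py <<'E'
import numpy as np, cv2
from station import manip
def grab(c,name=None):
    f=manip.grab_frame(c)
    if name: cv2.imwrite(f'pics/{name}.png',cv2.cvtColor(f['pixels'],cv2.COLOR_RGB2BGR))
    return f
def proj(f,p):
    W=np.array(f['world_to_cam']);c=W[:3,:3]@np.asarray(p)+W[:3,3]
    return np.array([f['cx']+f['fx']*c[0]/-c[2], f['cy']-f['fy']*c[1]/-c[2]])
def ray(f,uv):
    W=np.array(f['world_to_cam']);R=W[:3,:3]
    d=np.array([(uv[0]-f['cx'])/f['fx'],-(uv[1]-f['cy'])/f['fy'],-1.])
    return -R.T@W[:3,3], R.T@d
def atz(f,uv,z):
    o,d=ray(f,uv);return o+d*(z-o[2])/d[2]
E
python3 - <<'E'
from h import *
s=manip.get_state();print(s['clock'],s['tcp_pos'],s['tcp_rot'],s['contact_force'],s['width'],manip.grip_point_offset)
Z=dict(dial_centre=.061,lock_tab=.056,scale=0,index_mark=.061,zero_line=.061,cup=.04,hardener=0,pan_top=.06)
for c in ['top','side']:
    f=grab(c,c+'0');print(c,f['fx'],f['cx'],f['cy'],[k for k in f if k not in('pixels',)],ray(f,(256,192)))
    for t,z in Z.items():
        for r in manip.pinpoint(c,t)[:2]: print(t,np.round(r['uv'],1),round(r['score'],2),np.round(atz(f,r['uv'],z),4))
grab('wrist','w0')
E
```

```text
pics
0.0 [0.2248418  0.47417274 0.40350362] [[ 4.28458286e-01  9.03560608e-01 -1.31355947e-03]
 [ 9.03558430e-01 -4.28460176e-01 -2.01038881e-03]
 [-2.37931605e-03 -3.25509995e-04 -9.99997116e-01]] [0.26097727 0.61816673 0.61421056] 1.0004940554893296 0.1547
top 418.69856956786884 259.4050984017757 191.38373742718792 ['fx', 'fy', 'cx', 'cy', 'world_to_cam'] (array([ 0.32433799, -0.32581797,  0.95046435]), array([ 0.1096494 ,  0.02295445, -0.99373961]))
dial_centre [226.9 161.2] 0.57 [ 0.4901 -0.2431  0.061 ]
dial_centre [272.3 232.1] 0.44 [ 0.3368 -0.3389  0.061 ]
lock_tab [203.8 133.3] 0.44 [ 0.5537 -0.1922  0.056 ]
scale [263.  148.8] 0.89 [ 0.5294 -0.321   0.    ]
scale [270.4 228.2] 0.74 [ 0.3465 -0.3356  0.    ]
index_mark [223.3 142.4] 0.86 [ 0.5316 -0.2354  0.061 ]
cup [375.5 175.2] 0.88 [ 0.4585 -0.5667  0.04  ]
cup [245.7 286.6] 0.87 [ 0.2219 -0.2808  0.04  ]
hardener [269.8 227.8] 0.52 [ 0.3474 -0.3343  0.    ]
pan_top [293.9 121.2] 0.85 [ 0.5767 -0.3894  0.06  ]
side 380.02035518904927 260.5819821518081 187.5556385821173 ['fx', 'fy', 'cx', 'cy', 'world_to_cam'] (array([0.3238612 , 0.46011222, 0.54885318]), array([ 0.08469319, -0.8360946 , -0.54226842]))
dial_centre [212.6 199.3] 0.76 [ 0.4958 -0.2504  0.061 ]
lock_tab [185.5 219. ] 0.44 [ 0.5401 -0.1768  0.056 ]
scale [206.  203.1] 0.75 [ 0.5305 -0.3204  0.    ]
index_mark [196.2 200.6] 0.71 [ 0.5318 -0.2411  0.061 ]
zero_line [183.1 218.2] 0.18 [ 0.5437 -0.1726  0.061 ]
cup [327.8 224.1] 0.89 [ 0.2337 -0.2129  0.04  ]
cup [249.9 160.9] 0.87 [ 0.4373 -0.484   0.04  ]
hardener [280.5 202.3] 0.76 [ 0.3422 -0.3447  0.    ]
hardener [195.4 166.9] 0.35 [ 0.602  -0.5026  0.    ]
pan_top [194.1 164.9] 0.79 [ 0.5776 -0.4077  0.06  ]
```

Run:
```python
import cv2
a=cv2.imread('pics/top0.png');b=cv2.imread('pics/side0.png')
cv2.imwrite('pics/top0c.png',cv2.resize(a[80:270,150:400],None,fx=3,fy=3,interpolation=2))
cv2.imwrite('pics/side0c.png',cv2.resize(b[100:280,130:380],None,fx=3,fy=3,interpolation=2))
```

```text
(no output)
```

View pics/top0.png

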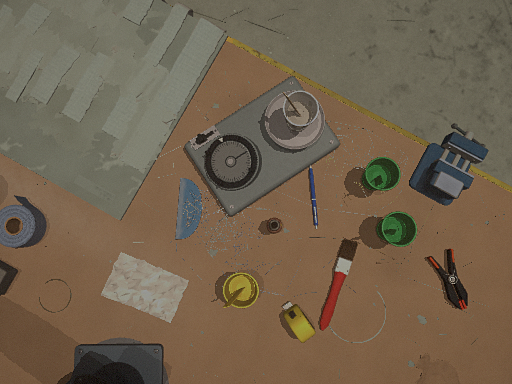

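View pics/top0c.png

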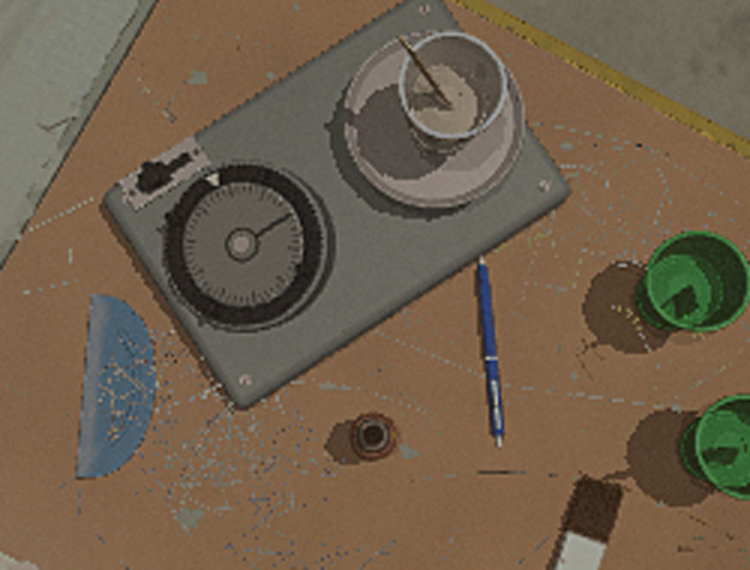

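View pics/side0c.png

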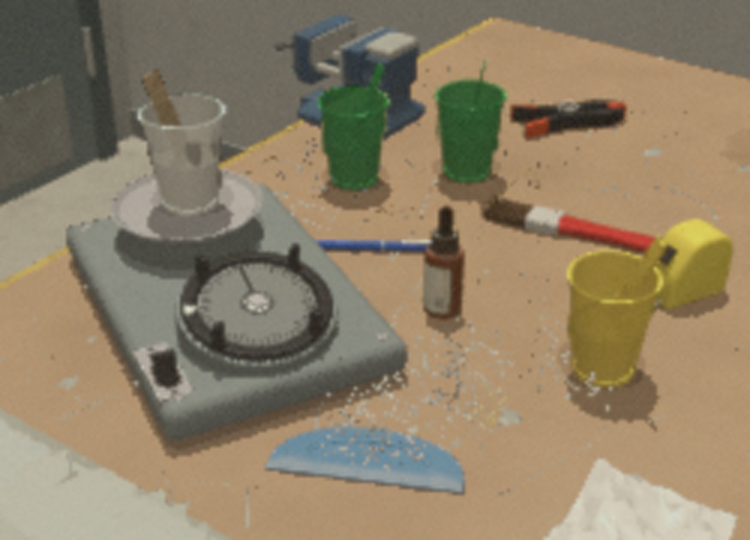

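The top picture shows the dial at about (227,161), the lock tab at about (202,137), the cup on the pan at about (300,107), and the triangle at about (221,140). I'll fit the scale pose next.

```bash
cat >> h.py <<'E'
from scipy.optimize import least_squares
def Tsc(p):
    x,y,a=p;c,s=np.cos(a),np.sin(a)
    return np.array([[c,-s,0],[s,c,0],[0,0,1]]),np.array([x,y,0])
# dial frame in scale
DC=np.array([-.080,0,.061]); th=.21
DX=np.array([np.cos(th),0,np.sin(th)]); DZ=np.array([-np.sin(th),0,np.cos(th)]); DY=np.array([0,1,0])
def dialpt(ang,r,h=0): # ang anticlockwise from 12 o'clock
    return DC+r*(np.cos(ang)*DX+np.sin(ang)*DY)+h*DZ
E
python3 - <<'E'
from h import *
F={c:grab(c) for c in('top','side')}
obs=[]
for c in F:
    for t,p in dict(dial_centre=DC,scale=[0,0,0],pan_top=[.085,0,.058]).items():
        r=manip.pinpoint(c,t)[0]; obs.append((c,p,r['uv'],t))
# manual
for u,p in {(185,146.7):(-.15,.098,.030),(231,216):(-.15,-.098,.030),(339,143.3):(.15,-.098,.030)}.items(): obs.append(('top',p,u,'corner'))
res=lambda P:np.concatenate([(proj(F[c],Tsc(P)[0]@np.array(p)+Tsc(P)[1])-u) for c,p,u,t in obs])
s=least_squares(res,[.53,-.32,-1.03],loss='soft_l1')
print(s.x); r=res(s.x).reshape(-1,2)
for o,e in zip(obs,r):print(o[0],o[3],np.round(e,1))
np.save('sc.npy',s.x)
R,t=Tsc(s.x)
out=[]
for c,(y0,y1,x0,x1) in dict(top=(60,230,170,360),side=(110,260,140,280)).items():
    im=cv2.cvtColor(F[c]['pixels'],cv2.COLOR_RGB2BGR);k=4
    im=cv2.resize(im[y0:y1,x0:x1],None,fx=k,fy=k,interpolation=2)
    def pl(pts,col,cl=True):
        q=np.array([(proj(F[c],R@np.array(p)+t)-(x0,y0)+.5)*k for p in pts]).astype(np.int32);cv2.polylines(im,[q],cl,col,1)
    pl([(-.15,.098,.034),(-.15,-.098,.034),(.15,-.098,.034),(.15,.098,.034)],(0,0,255))
    A=np.linspace(0,6.28,60)
    for rr in(.045,.0575):pl([dialpt(a,rr) for a in A],(0,255,0))
    pl([(.085+.066*np.cos(a),.066*np.sin(a),.066) for a in A],(255,0,0))
    for z in(.034,.056):pl([(-.11+i,.083+j,z) for i,j in((-.0035,-.0085),(.0035,-.0085),(.0035,.0085),(-.0035,.0085))],(0,255,255))
    cv2.imwrite(f'pics/fit_{c}.png',im)
E
```

```text
[ 0.53445605 -0.31788899 -0.98812226]
top dial_centre [2.1 3.2]
top scale [-0.3 -1.9]
top pan_top [1.2 1.5]
side dial_centre [ 0.2 -0.1]
side scale [0.1 1.2]
side pan_top [-1.5  0.7]
top corner [-3.3 -1.5]
top corner [-1.1  1.6]
top corner [ 2.6 -1. ]
```

View pics/fit_top.png

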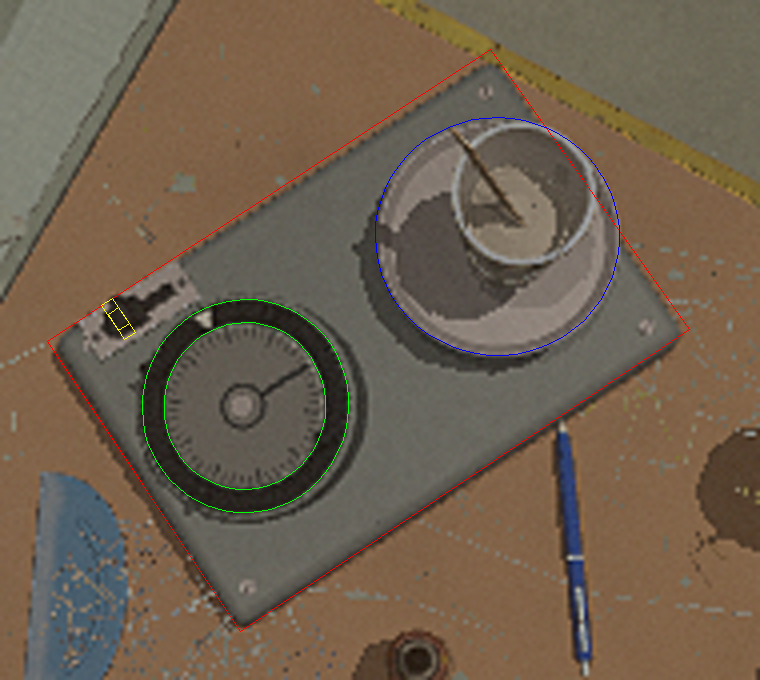

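View pics/fit_side.png

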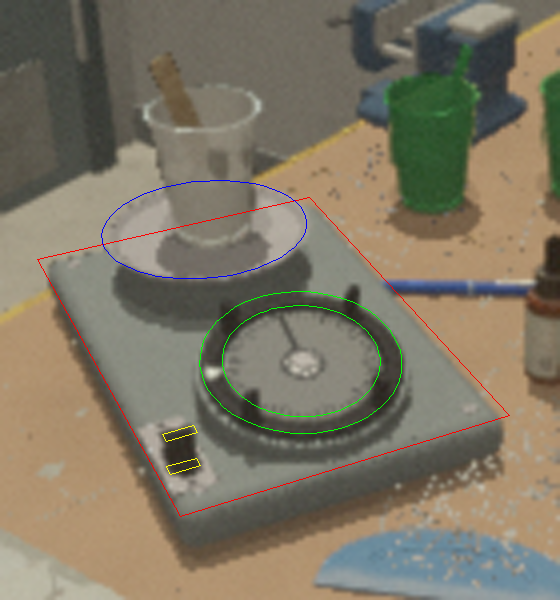

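```bash
python3 - <<'E'
from h import *
F={c:grab(c) for c in('top','side')}
H={'top':(229.75,161),'side':(214.9,200.5)}
def tri(H):
    A=[];b=[];rs=[]
    for c,u in H.items():
        o,d=ray(F[c],u);d/=np.linalg.norm(d);P=np.eye(3)-np.outer(d,d);A.append(P);b.append(P@o)
    x=np.linalg.lstsq(np.vstack(A),np.hstack(b),rcond=None)[0]
    return x,[proj(F[c],x)-u for c,u in H.items()]
print('hub',tri(H)); 
P=np.load('sc.npy');R,t=Tsc(P);print('fit hub',R@DC+t)
for n in('index_mark','pan_top','cup','lock_tab'):
    print(n,tri({c:manip.pinpoint(c,n)[0]['uv'] for c in F}) if n!='cup' else '')
q=P.copy();print('lock',R@[-.11,.083,.056]+t)
for c in F:
  im=F[c]['pixels'];u=proj(F[c],R@[-.11,.083,.045]+t).astype(int);x0,y0=u-25
  cv2.imwrite(f'pics/lk_{c}.png',cv2.cvtColor(cv2.resize(im[y0:y0+50,x0:x0+50],None,fx=10,fy=10,interpolation=2),cv2.COLOR_RGB2BGR));print(c,x0,y0)
E
python3 -c "
import cv2,numpy as np
cv2.imwrite('pics/lk.png',np.hstack([cv2.resize(cv2.imread(f'pics/lk_{c}.png'),(400,400)) for c in('top','side')]))"
```

```text
hub (array([ 0.49058254, -0.24915175,  0.05895573]), [array([0.01550943, 0.13236225]), array([-0.12443348, -0.02052911])])
fit hub [ 0.49043535 -0.25108945  0.061     ]
index_mark (array([ 0.5311677 , -0.23533449,  0.05439125]), [array([0.27265957, 1.98873955]), array([-1.89730118, -0.36912464])])
pan_top (array([ 0.57743854, -0.38693977,  0.05968708]), [array([0.26928648, 2.11338401]), array([-1.73773049, -0.3948265 ])])
cup 
lock_tab (array([ 0.54476232, -0.18909116,  0.05658144]), [array([0.02691779, 0.162389  ]), array([-0.16334966, -0.03135713])])
lock [ 0.54323211 -0.18036815  0.056     ]
top 174 114
side 159 197
```

View pics/lk.png

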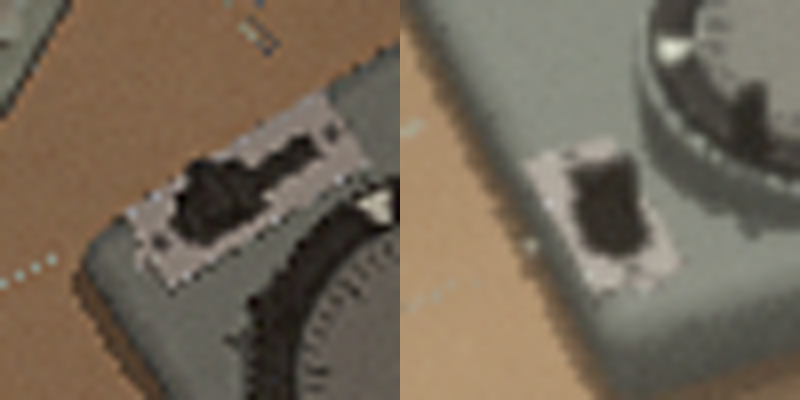

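```bash
python3 - <<'E'
import cv2,numpy as np
cv2.imwrite('pics/sw.png',cv2.resize(np.hstack([cv2.imread('pics/side0.png'),cv2.imread('pics/w0.png')]),(800,300)))
E
cat >> h.py <<'E'
def delta(tip,yaw=None,tilt=None,z=None,tipoff=.173,Rt=None):
    """print shift/turn in tool axes from current pose to place fingertip at tip"""
    from scipy.spatial.transform import Rotation as Ro
    s=manip.get_state();R0=np.array(s['tcp_rot']);p0=np.array(s['tcp_pos'])
    if Rt is None:
        c,n=np.cos(yaw),np.sin(yaw);Rt=np.array([[c,n,0],[n,-c,0],[0,0,-1.]])
    p=np.asarray(tip)-tipoff*Rt[:,2]
    rv=Ro.from_matrix(R0.T@Rt).as_rotvec(degrees=True)
    return np.round(np.r_[R0.T@(p-p0),0,0,0],4)[:3],np.round(rv,2)
E
python3 - <<'E'
from h import *
P=np.load('sc.npy');R,t=Tsc(P);yaw=P[2]+np.pi/2
for z in(.2,.043):
    tip=R@[-.155,.085,0]+t+[0,0,z];print(tip,delta(tip,yaw))
E
```

```text
[ 0.52014046 -0.1416929   0.2       ] (array([-0.4302,  0.5307,  0.0317]), array([ 0.  ,  0.  , 31.25]))
[ 0.52014046 -0.1416929   0.043     ] (array([-0.4302,  0.5307,  0.1887]), array([ 0.  ,  0.  , 31.25]))
```

View pics/sw.png

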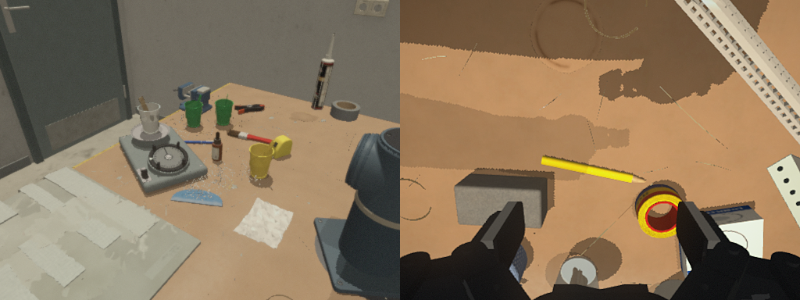

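Emit:
move_arm:
  deltas:
    - [-0.03,0.035,0.0,0,0,2]
    - [-0.06,0.07,0.0,0,0,4]
    - [-0.09,0.11,0.0,0,0,6]
    - [-0.12,0.15,0.0,0,0,8]
    - [-0.15,0.185,0.0,0,0,11]
    - [-0.18,0.22,0.0,0,0,13]
    - [-0.21,0.26,0.0,0,0,15]
    - [-0.24,0.295,0.0,0,0,17]
    - [-0.27,0.33,0.0,0,0,19]
    - [-0.3,0.37,0.0,0,0,21]
    - [-0.33,0.405,0.0,0,0,23]
    - [-0.36,0.445,0.01,0,0,26]
    - [-0.39,0.48,0.02,0,0,28]
    - [-0.41,0.51,0.03,0,0,30]
    - [-0.43,0.531,0.03,0,0,31.25]
    - [-0.43,0.531,0.03,0,0,31.25]
    - [-0.43,0.531,0.03,0,0,31.25]
  claw: 0
  grip_force: 20

```text
clock: 3.45
tcp_pos: [0.5204, -0.1421, 0.3744]
tcp_rot: [[0.836, 0.549, -0.001], [0.549, -0.836, 0.001], [-0.0, -0.001, -1.0]]
contact_force: [-0.3, 0.0, 0.0]
width: -0.006
```

Run:
```python
from h import *
P=np.load('sc.npy');R,t=Tsc(P);yaw=P[2]+np.pi/2
s=manip.get_state();print(s['clock'],s['tcp_pos'],s['q'],s['contact_force'],s['width'])
print(delta(R@[-.155,.085,.043]+t,yaw))
grab('wrist','w1')
```

```text
3.45 [ 0.52043986 -0.14212593  0.37441669] [-3.91038421e-01  8.13907133e-02  7.40529504e-02  1.56461577e+00
  4.76179645e-04  5.98250255e-01] [-0.25787282  0.0192844   0.01052496] -0.006294366174575154
(array([ 0.    , -0.0003,  0.1584]), array([-0.07,  0.01, -0.07]))
```

View pics/w1.png

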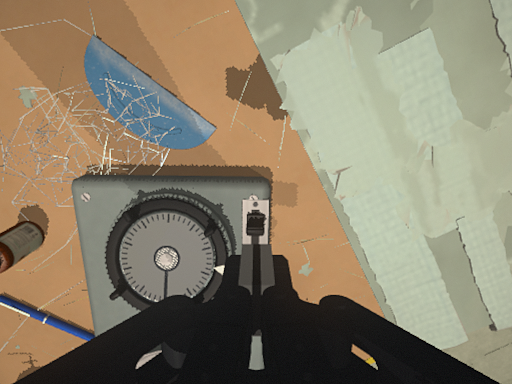

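```bash
python3 - <<'E'
from h import *
P=np.load('sc.npy');R,t=Tsc(P)
f=grab('wrist')
for n,p in dict(tab=[-.11,.083,.056],hub=DC,c1=[-.15,.098,.034],c2=[-.15,-.098,.034]).items():print(n,proj(f,R@np.array(p)+t))
for n in('lock_tab','dial_centre','index_mark','zero_line'):
    for r in manip.pinpoint('wrist',n)[:1]:
        w=atz(f,r['uv'],.056 if n=='lock_tab' else .061);print(n,r,R.T@(w-t))
print(R.T@(atz(f,(167,259),.061)-t))
E
python3 -c "
import cv2
a=cv2.imread('pics/w1.png');cv2.imwrite('pics/w1c.png',cv2.resize(a[160:340,70:330],None,fx=3,fy=3,interpolation=2))"
```

```text
tab [255.26834278 228.74697438]
hub [166.75687038 260.51681473]
c1 [271.03207973 180.69181302]
c2 [ 64.87901274 180.94734204]
lock_tab {'uv': [252.0, 231.6], 'score': 0.62} [-0.10714087  0.07996521  0.056     ]
dial_centre {'uv': [164.4, 258.2], 'score': 0.92} [-0.08242305 -0.0020053   0.061     ]
index_mark {'uv': [212.9, 265.8], 'score': 0.98} [-0.07438988  0.04302167  0.061     ]
[-0.08158578  0.00035773  0.061     ]
```

View pics/w1c.png

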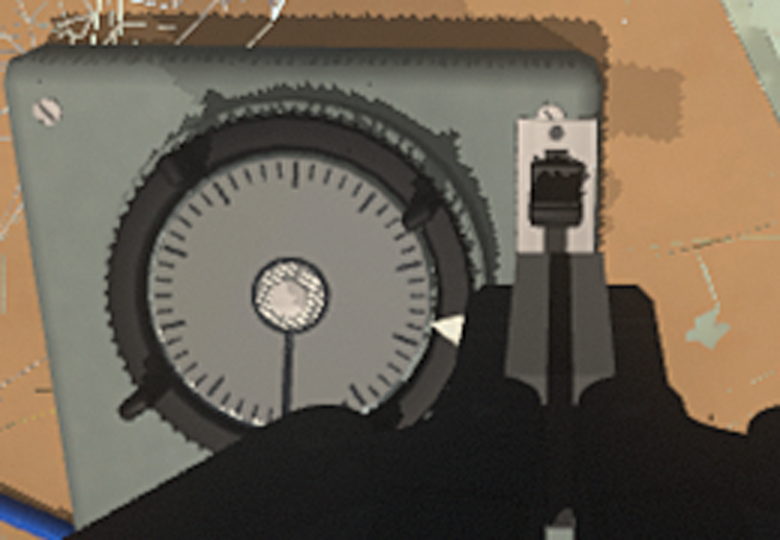

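The fit agrees with the wrist view: the tab is seen at about (255,226) and predicted at (255,229), and the hub matches. I'll lower behind the tab.

Emit:
move_arm:
  deltas:
    - [0,0,0.02,0,0,0]
    - [0,0,0.045,0,0,0]
    - [0,0,0.07,0,0,0]
    - [0,0,0.095,0,0,0]
    - [0,0,0.12,0,0,0]
    - [0,0,0.14,0,0,0]
    - [0,0,0.15,0,0,0]
    - [0,0,0.1575,0,0,0]
    - [0,0,0.1575,0,0,0]

```text
clock: 4.65
tcp_pos: [0.5202, -0.1404, 0.2173]
tcp_rot: [[0.834, 0.552, -0.0], [0.552, -0.834, 0.0], [-0.0, -0.0, -1.0]]
contact_force: [-0.1, -0.1, 1.3]
width: 0.006
```

Run:
```python
from h import *
P=np.load('sc.npy');R,t=Tsc(P)
s=manip.get_state();print(s['clock'],s['contact_force'],R.T@(np.array(s['tcp_pos'])-t))
f=grab('side');cv2.imwrite('pics/s2.png',cv2.cvtColor(cv2.resize(f['pixels'][110:280,120:320],None,fx=4,fy=4,interpolation=2),cv2.COLOR_RGB2BGR))
```

```text
4.65 [-0.13662531 -0.12382233  1.27153549] [-0.15604082  0.08580101  0.21731059]
```

View pics/s2.png

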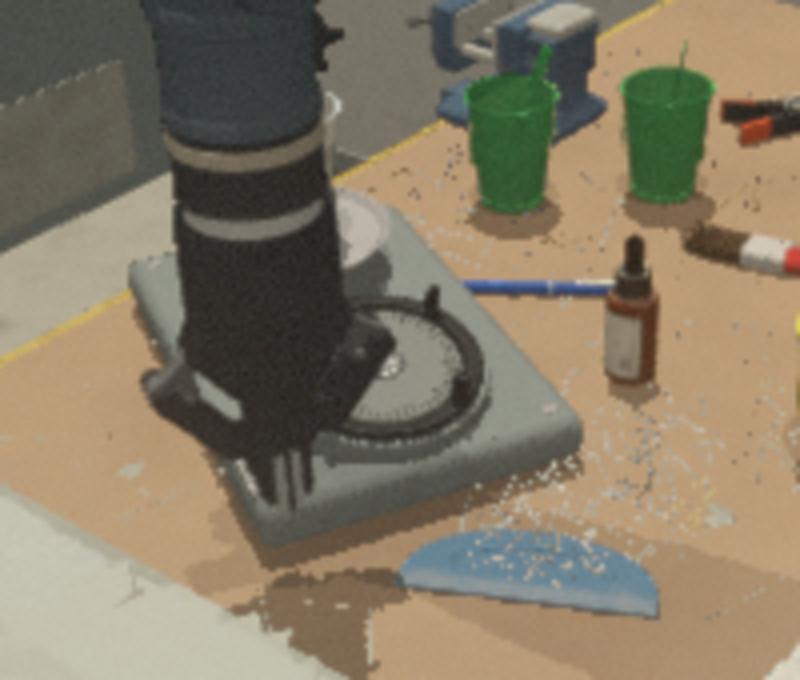

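Emit:
move_arm:
  deltas:
    - [0,0.008,0,0,0,0]
    - [0,0.016,0,0,0,0]
    - [0,0.022,0,0,0,0]
    - [0,0.027,0,0,0,0]
    - [0,0.031,0,0,0,0]
    - [0,0.034,0,0,0,0]
    - [0,0.037,0,0,0,0]
    - [0,0.04,0,0,0,0]
    - [0,0.043,0,0,0,0]
    - [0,0.046,0,0,0,0]
    - [0,0.048,0,0,0,0]
    - [0,0.049,0,0,0,0]

```text
clock: 5.9
tcp_pos: [0.5476, -0.1817, 0.2181]
tcp_rot: [[0.834, 0.552, 0.001], [0.552, -0.834, -0.001], [0.0, 0.001, -1.0]]
contact_force: [-1.4, 1.1, 0.5]
width: -0.0
```

```bash
cat >> h.py <<'E'
def st():
    P=np.load('sc.npy');R,t=Tsc(P);s=manip.get_state()
    print('t',round(s['clock'],2),'F_scale',np.round(R.T@s['contact_force'],1),'tcp_scale',np.round(R.T@(np.array(s['tcp_pos'])-t),4))
E
python3 -c "
from h import *
st()"
```

```text
t 5.9 F_scale [-1.7 -0.6  0.5] tcp_scale [-0.1065  0.0859  0.2181]
```

Emit:
move_arm:
  deltas:
    - [0,0.002,0,0,0,0]
    - [0,0.004,0,0,0,0]
    - [0,0.005,0,0,0,0]
    - [0,0.006,0,0,0,0]
    - [0,0.006,0,0,0,0]

```text
clock: 6.4
tcp_pos: [0.5505, -0.1862, 0.2181]
tcp_rot: [[0.834, 0.552, -0.001], [0.552, -0.834, 0.001], [0.0, -0.001, -1.0]]
contact_force: [-4.6, 2.9, 3.2]
width: -0.004
```

```bash
python3 -c "
from h import *
st()"
```

```text
t 6.4 F_scale [-4.9 -2.2  3.2] tcp_scale [-0.1011  0.0859  0.2181]
```

Emit:
move_arm:
  deltas:
    - [0,0.002,0,0,0,0]
    - [0,0.003,0,0,0,0]
    - [0,0.004,0,0,0,0]
    - [0,0.004,0,0,0,0]

```text
clock: 6.8
tcp_pos: [0.5514, -0.1873, 0.2181]
tcp_rot: [[0.833, 0.553, -0.005], [0.553, -0.833, 0.008], [0.0, -0.009, -1.0]]
contact_force: [-6.9, 8.2, 7.4]
width: -0.001
```

```bash
python3 -c "
from h import *
st()"
```

```text
t 6.8 F_scale [-10.7  -1.3   7.4] tcp_scale [-0.0997  0.086   0.2181]
```

Emit:
move_arm:
  deltas:
    - [0,0.002,0,0,0,0]
    - [0,0.004,0,0,0,0]
    - [0,0.004,0,0,0,0]

```text
clock: 7.1
tcp_pos: [0.5521, -0.1885, 0.2182]
tcp_rot: [[0.832, 0.554, -0.01], [0.554, -0.832, 0.014], [-0.0, -0.017, -1.0]]
contact_force: [-8.1, 8.1, 7.6]
width: -0.0
```

```bash
python3 -c "
from h import *
st()"
```

```text
t 7.1 F_scale [-11.2  -2.3   7.6] tcp_scale [-0.0984  0.0859  0.2182]
```

Emit:
move_arm:
  deltas:
    - [0,-0.008,0,0,0,0]
    - [0,-0.02,0,0,0,0]
    - [0,-0.03,-0.01,0,0,0]
    - [0,-0.03,-0.04,0,0,0]
    - [0.01,-0.03,-0.08,0,0,0]
    - [0.03,-0.04,-0.11,0,0,0]
    - [0.06,-0.05,-0.13,0,0,0]
    - [0.1,-0.06,-0.14,0,0,0]
    - [0.13,-0.07,-0.14,0,0,0]
    - [0.13,-0.07,-0.14,0,0,0]

```text
clock: 8.1
tcp_pos: [0.6246, -0.0568, 0.3606]
tcp_rot: [[0.83, 0.558, -0.005], [0.558, -0.83, 0.015], [0.004, -0.015, -1.0]]
contact_force: [0.2, 0.7, -0.7]
width: 0.001
```

```bash
cat >> h.py <<'E'
def sharp(f,P,k=10,H=60):
    """rectified dial face: up = 12 o'clock, 1px=0.25mm"""
    R,t=Tsc(P);src=[];dst=[]
    for a in np.arange(0,6.2,np.pi/2):
        src.append(proj(f,R@dialpt(a,.06)+t));dst.append((280-240*np.sin(a),280-240*np.cos(a)))
    M=cv2.getPerspectiveTransform(np.float32(src),np.float32(dst))
    return cv2.cvtColor(cv2.warpPerspective(f['pixels'],M,(560,560),flags=cv2.INTER_CUBIC),cv2.COLOR_RGB2BGR)
E
python3 - <<'E'
from h import *
st();P=np.load('sc.npy');R,t=Tsc(P)
for c in('top','side'):
    f=grab(c,c+'3')
    if c=='top':cv2.imwrite('pics/rect3.png',sharp(f,P))
    cv2.imwrite(f'pics/{c}3c.png',cv2.resize(cv2.imread(f'pics/{c}3.png')[80:260,130:350],None,fx=3,fy=3,interpolation=2))
    for n in('index_mark','zero_line','dial_centre','lock_tab'):
        for r in manip.pinpoint(c,n)[:1]:
            w=R.T@(atz(f,r['uv'],.061)-t);print(c,n,np.round(r['uv'],1),round(r['score'],2),np.round(w,4))
E
```

```text
t 8.1 F_scale [-0.5  0.6 -0.7] tcp_scale [-0.1684  0.2189  0.3606]
top dial_centre [228.4 157.9] 0.77 [-0.0801  0.0083  0.061 ]
top lock_tab [210.2 133.9] 0.5 [-0.0836  0.0748  0.061 ]
side index_mark [195.9 205. ] 0.93 [-0.0819  0.0467  0.061 ]
side zero_line [217.4 199.6] 0.41 [-0.0838 -0.0045  0.061 ]
side dial_centre [183.6 211.9] 0.73 [-0.0947  0.0795  0.061 ]
side lock_tab [182.9 211.3] 0.44 [-0.0919  0.0801  0.061 ]
```

View pics/rect3.png

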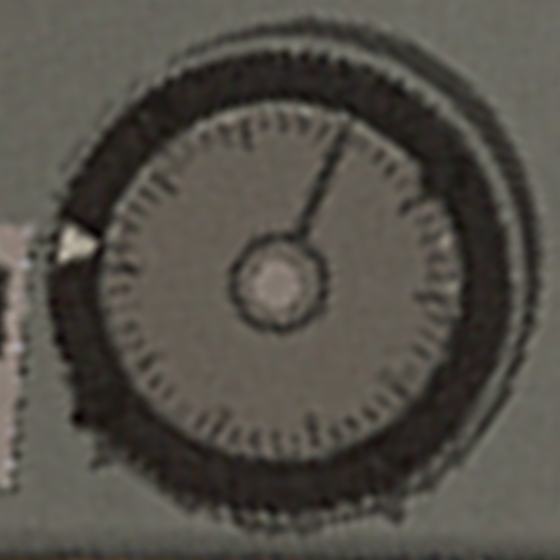

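View pics/side3c.png

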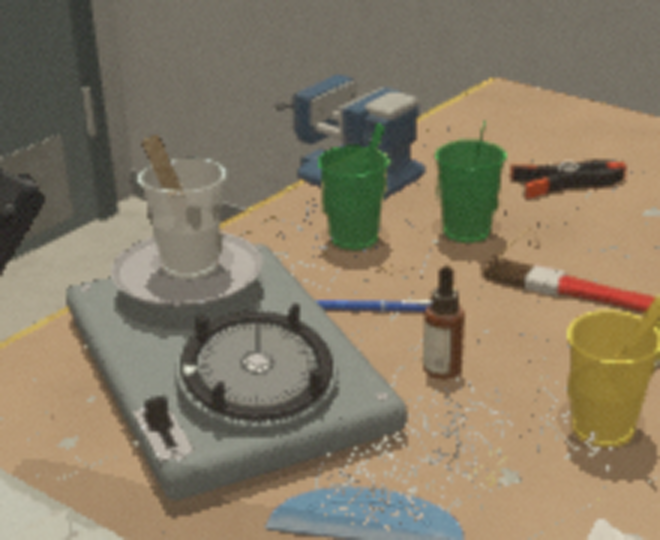

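View pics/top3c.png

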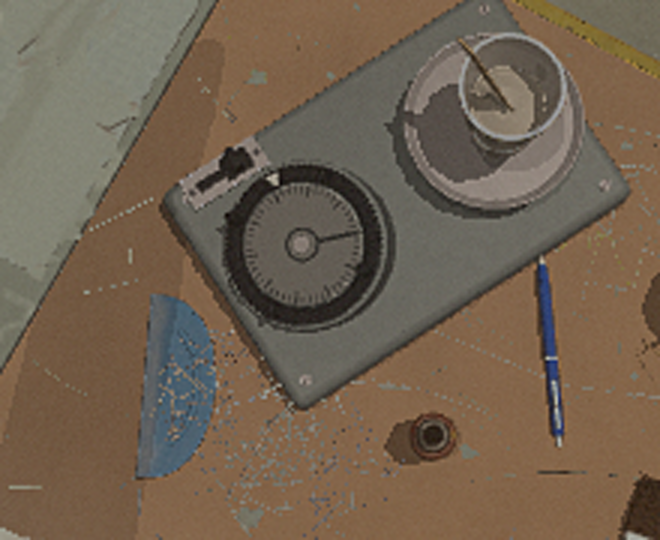

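The lock tab now sits at the pan end of its slot (top crop (235,158)) and the disc has turned about 22° clockwise. The triangle is at about +80°, so the ring has to go about 102° clockwise. Next I'll measure the angles and plan the push.

```bash
cat >> h.py <<'E'
from scipy.spatial.transform import Rotation as Ro
def fing(alpha_deg,h,r=.053):
    P=np.load('sc.npy');R,t=Tsc(P);a=np.radians(alpha_deg)
    x=np.cos(a)*DX+np.sin(a)*DY; z=-DZ; y=np.cross(z,x)
    return R@dialpt(a,r,h)+t, R@np.stack([x,y,z],1)
def go(alpha,h,r=.053):
    tip,Rt=fing(alpha,h,r); d,v=delta(tip,Rt=Rt); return np.r_[d,v]
def angles(img,lo=115,hi=150):
    pass
E
python3 - <<'E'
from h import *
np.set_printoptions(suppress=True)
print(go(240,.12));print(go(240,.007))
P=np.load('sc.npy')
# centre refine + polar unwrap of rect
im=cv2.imread('pics/rect3.png');cx,cy=279,281
pol=cv2.warpPolar(im,(240,1440),(cx,cy),240,cv2.WARP_POLAR_LINEAR)
g=pol.mean(2)
z=g[:,70:130].mean(1);i=z.argmin();
w=np.clip(np.median(z)-z,0,None);sl=np.arange(i-20,i+21)%1440
# image polar angle clockwise from +x(right). ccw from up = -(ang)-90... 
def conv(k): return ((-k*.25-90+180)%360)-180
print('zero', conv(i), z[sl].min(), np.median(z))
t_=g[:,186:220].mean(1);j=t_.argmax();print('tri',conv(j),t_[j],np.median(t_))
th=np.where(t_>(t_[j]+np.median(t_))/2)[0];print('tri centroid',conv(th.mean()),len(th))
zz=np.where(z<(z[i]+np.median(z))/2)[0];print(conv(zz.mean()),len(zz))
E
```

```text
[  -0.2609   -0.0014    0.0174   -4.55    -17.     -148.97  ]
[  -0.2609    0.024     0.1275   -4.55    -17.     -148.97  ]
zero -23.5 37.522222222222226 91.54444444444445
tri 79.25 159.1470588235294 34.955882352941174
tri centroid 79.875 26
-23.625 28
```

Emit:
move_arm:
  deltas:
    - [-0.013,0,0,-0.2,-0.85,-7.5]
    - [-0.027,0,0,-0.45,-1.7,-15]
    - [-0.04,0,0,-0.7,-2.55,-22.5]
    - [-0.053,0,0,-0.9,-3.4,-30]
    - [-0.066,0,0,-1.1,-4.25,-37.5]
    - [-0.08,0,0,-1.35,-5.1,-45]
    - [-0.095,0,0,-1.6,-6,-52.5]
    - [-0.11,0,0,-1.8,-6.8,-60]
    - [-0.124,0,0,-2,-7.7,-67.5]
    - [-0.138,0,0,-2.3,-8.5,-75]
    - [-0.152,0,0,-2.5,-9.4,-82.5]
    - [-0.166,0,0.002,-2.7,-10.2,-90]
    - [-0.18,0,0.004,-2.95,-11.1,-97.5]
    - [-0.194,0,0.006,-3.2,-12,-105]
    - [-0.208,0,0.008,-3.4,-12.8,-112.5]
    - [-0.222,0,0.01,-3.65,-13.7,-120]
    - [-0.236,-0.001,0.012,-3.9,-14.5,-127.5]
    - [-0.25,-0.001,0.014,-4.1,-15.4,-135]
    - [-0.261,-0.001,0.017,-4.35,-16.2,-142.5]
    - [-0.261,-0.001,0.017,-4.55,-17,-149]

```text
clock: 10.6
tcp_pos: [0.403, -0.2047, 0.342]
tcp_rot: [[-0.992, -0.052, 0.114], [-0.071, 0.982, -0.174], [-0.103, -0.181, -0.978]]
contact_force: [0.6, 0.5, -0.6]
width: -0.002
```

Run:
```python
from h import *
np.set_printoptions(suppress=True)
st();s=manip.get_state();print(np.round(s['q'],2));print(go(240,.12));print(go(240,.007))
```

```text
t 10.6 F_scale [-0.1  0.8 -0.6] tcp_scale [-0.1669 -0.0475  0.342 ]
[-0.59 -0.27 -0.33  1.32 -0.08 -2.23]
[-0.0013  0.0009 -0.0001  0.01   -0.04    0.2   ]
[-0.0014  0.0009  0.1129  0.01   -0.04    0.2   ]
```

Emit:
move_arm:
  deltas:
    - [-0.001,0.001,0.025,0,0,0.2]
    - [-0.001,0.001,0.05,0,0,0.2]
    - [-0.001,0.001,0.07,0,0,0.2]
    - [-0.001,0.001,0.085,0,0,0.2]
    - [-0.001,0.001,0.095,0,0,0.2]
    - [-0.001,0.001,0.104,0,0,0.2]
    - [-0.001,0.001,0.11,0,0,0.2]
    - [-0.001,0.001,0.113,0,0,0.2]
    - [-0.001,0.001,0.113,0,0,0.2]

```text
clock: 11.5
tcp_pos: [0.4169, -0.2233, 0.2314]
tcp_rot: [[-0.992, -0.049, 0.114], [-0.068, 0.982, -0.174], [-0.104, -0.18, -0.978]]
contact_force: [0.1, 0.8, -0.5]
width: 0.004
```

Run:
```python
from h import *
np.set_printoptions(suppress=True)
st();print(go(240,.007))
for c in('side','wrist'):
  f=grab(c,c+'4')
cv2.imwrite('pics/side4c.png',cv2.resize(cv2.imread('pics/side4.png')[110:270,130:330],None,fx=4,fy=4,interpolation=2))
```

```text
t 11.5 F_scale [-0.6  0.6 -0.5] tcp_scale [-0.1437 -0.0461  0.2314]
[-0.0003 -0.0001 -0.      0.     -0.04   -0.    ]
```

View pics/side4c.png

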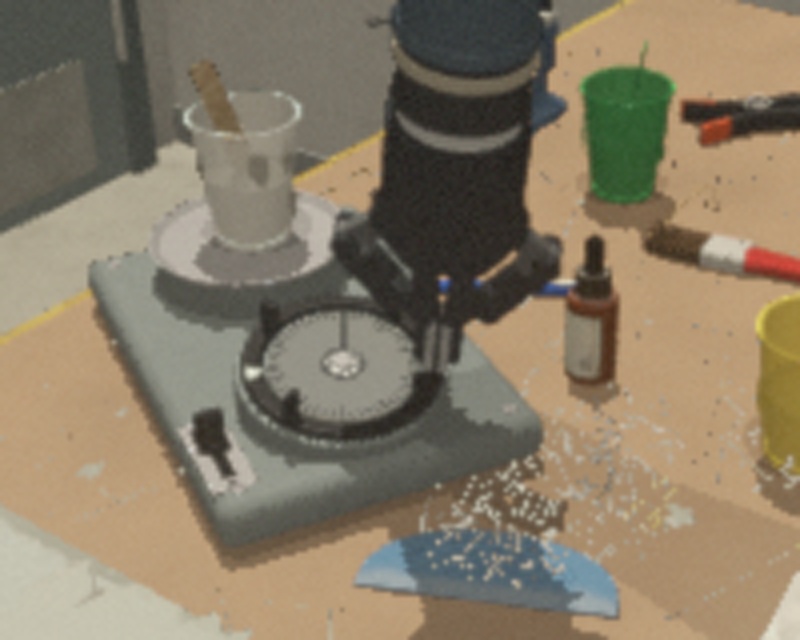

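View pics/wrist4.png

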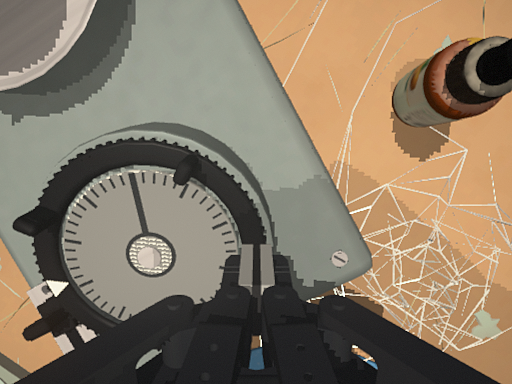

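The finger is on the ring behind the 4 to 5 o'clock rib: side crop (435,350), wrist about (255,265). I'll compute the arc next.

Run:
```python
from h import *
for a in np.linspace(240,134,21)[1:]:
    d=go(a,.007); print('[%.3f, %.3f, %.3f, %.1f, %.1f, %.1f],'%tuple(d),end=' ')
```

```text
[-0.000, 0.005, 0.001, -0.0, 0.0, 5.3], [-0.001, 0.010, 0.001, -0.0, 0.0, 10.6], [-0.002, 0.015, 0.001, -0.0, 0.0, 15.9], [-0.004, 0.019, 0.001, -0.0, 0.0, 21.2], [-0.006, 0.024, 0.001, -0.0, 0.0, 26.5], [-0.008, 0.028, 0.001, -0.0, 0.0, 31.8], [-0.011, 0.032, 0.001, -0.0, 0.0, 37.1], [-0.014, 0.036, 0.001, -0.0, 0.0, 42.4], [-0.017, 0.039, 0.001, -0.0, 0.0, 47.7], [-0.021, 0.043, 0.001, -0.0, 0.0, 53.0], [-0.025, 0.045, 0.001, -0.0, 0.0, 58.3], [-0.029, 0.048, 0.001, -0.0, 0.0, 63.6], [-0.034, 0.050, 0.001, -0.0, 0.0, 68.9], [-0.039, 0.051, 0.001, -0.0, 0.0, 74.2], [-0.043, 0.052, 0.001, -0.0, 0.0, 79.5], [-0.048, 0.053, 0.001, -0.0, 0.0, 84.8], [-0.053, 0.053, 0.001, -0.0, 0.0, 90.1], [-0.058, 0.053, 0.001, -0.0, 0.0, 95.4], [-0.063, 0.052, 0.001, -0.0, 0.0, 100.7], [-0.068, 0.051, 0.001, -0.0, 0.0, 106.0],
```

Emit:
move_arm:
  deltas:
    - [0,0.005,0,0,0,5.3]
    - [-0.001,0.01,0,0,0,10.6]
    - [-0.002,0.015,0,0,0,15.9]
    - [-0.004,0.019,0,0,0,21.2]
    - [-0.006,0.024,0,0,0,26.5]
    - [-0.008,0.028,0,0,0,31.8]
    - [-0.011,0.032,0,0,0,37.1]
    - [-0.014,0.036,0,0,0,42.4]
    - [-0.014,0.036,0,0,0,42.4]

```text
clock: 12.5
tcp_pos: [0.4297, -0.1871, 0.2278]
tcp_rot: [[-0.766, 0.633, 0.116], [0.611, 0.772, -0.176], [-0.201, -0.063, -0.978]]
contact_force: [0.6, -0.3, -0.5]
width: 0.001
```

Run:
```python
from h import *
st();np.set_printoptions(suppress=True);print(go(240-42.4,.007))
for c in('wrist',):
  f=grab(c,c+'5')
for a in np.linspace(240-42.4,134,13)[1:]:
    d=go(a,.007); print('[%.3f, %.3f, %.4f, %.1f, %.1f, %.1f],'%tuple(d),end=' ')
```

```text
t 12.5 F_scale [ 0.6  0.4 -0.5] tcp_scale [-0.1669 -0.0155  0.2278]
[ 0.0005 -0.0004  0.0012 -0.02    0.13    0.03  ]
[0.000, 0.005, 0.0012, 0.0, 0.1, 5.4], [-0.001, 0.009, 0.0012, 0.0, 0.1, 10.7], [-0.002, 0.014, 0.0012, 0.0, 0.1, 16.0], [-0.003, 0.019, 0.0012, 0.0, 0.1, 21.3], [-0.005, 0.023, 0.0012, 0.0, 0.1, 26.6], [-0.008, 0.028, 0.0012, 0.0, 0.1, 31.9], [-0.010, 0.032, 0.0012, 0.0, 0.1, 37.2], [-0.013, 0.035, 0.0012, 0.0, 0.1, 42.5], [-0.017, 0.039, 0.0012, 0.0, 0.1, 47.8], [-0.021, 0.042, 0.0012, 0.1, 0.1, 53.1], [-0.025, 0.045, 0.0012, 0.1, 0.1, 58.4], [-0.029, 0.047, 0.0012, 0.1, 0.1, 63.7],
```

View pics/wrist5.png

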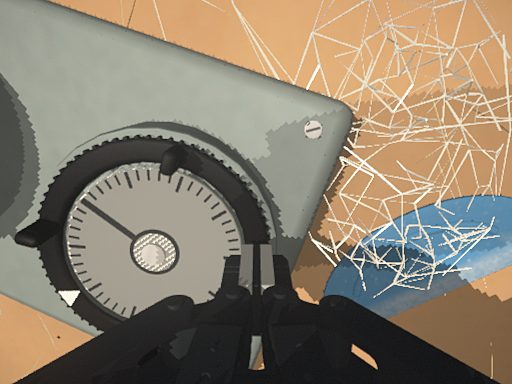

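Emit:
move_arm:
  deltas:
    - [0,0.005,0.001,0,0.1,5.4]
    - [-0.001,0.009,0.001,0,0.1,10.7]
    - [-0.002,0.014,0.001,0,0.1,16]
    - [-0.003,0.019,0.001,0,0.1,21.3]
    - [-0.005,0.023,0.001,0,0.1,26.6]
    - [-0.008,0.028,0.001,0,0.1,31.9]
    - [-0.01,0.032,0.001,0,0.1,37.2]
    - [-0.013,0.035,0.001,0,0.1,42.5]
    - [-0.017,0.039,0.001,0,0.1,47.8]
    - [-0.021,0.042,0.001,0,0.1,53.1]
    - [-0.025,0.045,0.001,0,0.1,58.4]
    - [-0.025,0.045,0.001,0,0.1,58.4]

```text
clock: 13.75
tcp_pos: [0.4776, -0.168, 0.2291]
tcp_rot: [[0.134, 0.984, 0.116], [0.978, -0.113, -0.174], [-0.158, 0.137, -0.978]]
contact_force: [0.1, -0.4, -0.1]
width: -0.001
```

```bash
python3 - <<'E'
from h import *
st();np.set_printoptions(suppress=True);print(go(139.3,.007))
P=np.load('sc.npy')
f=grab('wrist','wrist6');cv2.imwrite('pics/rw6.png',sharp(f,P))
f=grab('top','top6');cv2.imwrite('pics/rt6.png',sharp(f,P))
E
python3 -c "
import cv2,numpy as np
cv2.imwrite('pics/r6.png',np.hstack([cv2.resize(cv2.imread('pics/rw6.png'),(400,400)),cv2.resize(cv2.imread('pics/rt6.png'),(400,400))]))"
```

```text
t 13.75 F_scale [ 0.4 -0.2 -0.1] tcp_scale [-0.1565  0.035   0.2291]
[ 0.0001 -0.0006  0.0004  0.07   -0.02    0.13  ]
```

View pics/r6.png

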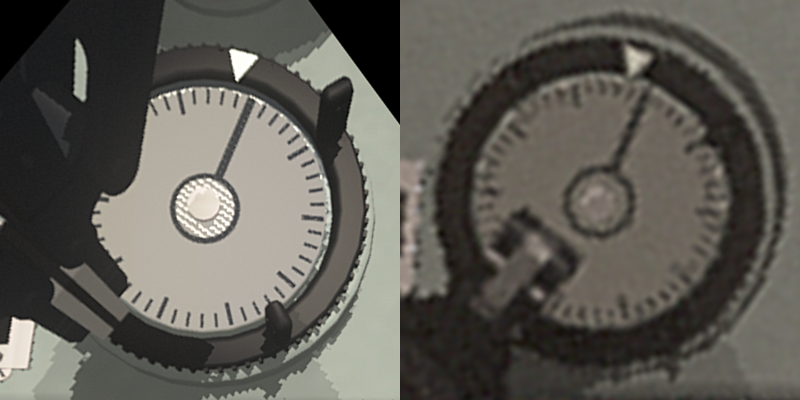

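View pics/wrist6.png

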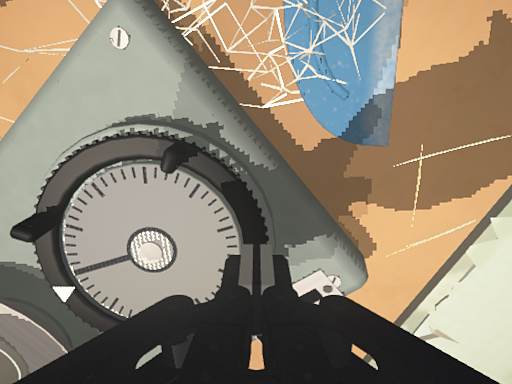

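Run:
```python
import cv2
a=cv2.imread('pics/rw6.png');cv2.imwrite('pics/rw6c.png',cv2.resize(a[50:350,200:500],None,fx=2,fy=2,interpolation=2))
```

```text
(no output)
```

View pics/rw6c.png

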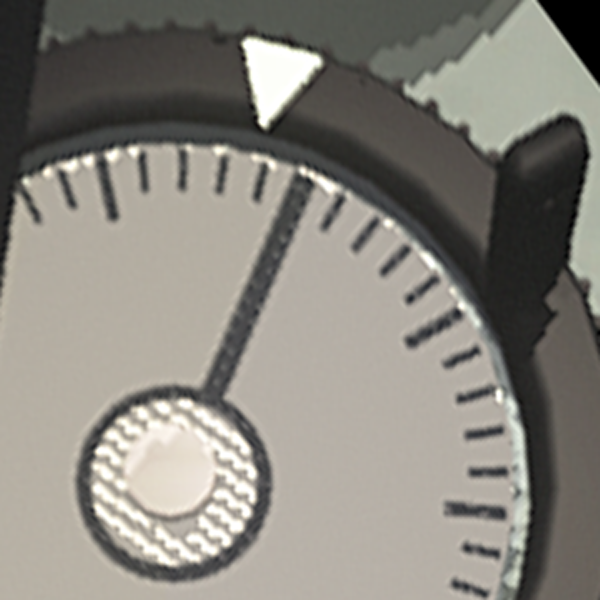

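Run:
```python
from h import *
for a in (137,135,133,131,130,129,128):
    d=go(a,.007); print(a,'[%.4f, %.4f, %.4f, %.1f, %.1f, %.1f],'%tuple(d))
```

```text
137 [-0.0001, 0.0018, 0.0004, 0.1, -0.0, 2.5],
135 [-0.0002, 0.0036, 0.0004, 0.1, -0.0, 4.5],
133 [-0.0004, 0.0055, 0.0004, 0.1, -0.0, 6.5],
131 [-0.0006, 0.0073, 0.0004, 0.1, -0.0, 8.5],
130 [-0.0008, 0.0082, 0.0004, 0.1, -0.0, 9.5],
129 [-0.0009, 0.0091, 0.0004, 0.1, -0.0, 10.5],
128 [-0.0011, 0.0100, 0.0004, 0.1, -0.0, 11.5],
```

Emit:
move_arm:
  deltas:
    - [0,0.0018,0,0,0,2.5]
    - [0,0.0036,0,0,0,4.5]
    - [-0.0004,0.0055,0,0,0,6.5]
    - [-0.0006,0.0073,0,0,0,8.5]
    - [-0.0006,0.0073,0,0,0,8.5]
    - [-0.0006,0.0073,0,0,0,8.5]

```text
clock: 14.45
tcp_pos: [0.4842, -0.1692, 0.23]
tcp_rot: [[0.275, 0.954, 0.116], [0.952, -0.254, -0.173], [-0.136, 0.158, -0.978]]
contact_force: [0.2, -0.1, 0.3]
width: 0.004
```

Run:
```python
from h import *
st();np.set_printoptions(suppress=True);print(go(131,.007))
P=np.load('sc.npy')
f=grab('wrist','wrist7');a=sharp(f,P);cv2.imwrite('pics/rw7.png',a)
cv2.imwrite('pics/rw7c.png',cv2.resize(a[50:350,200:500],None,fx=2,fy=2,interpolation=2))
f=grab('top','top7');cv2.imwrite('pics/rt7.png',sharp(f,P))
```

```text
t 14.45 F_scale [0.2 0.1 0.3] tcp_scale [-0.1518  0.0398  0.23  ]
[-0.      0.0003  0.0003  0.04   -0.06    0.1   ]
```

View pics/rw7c.png

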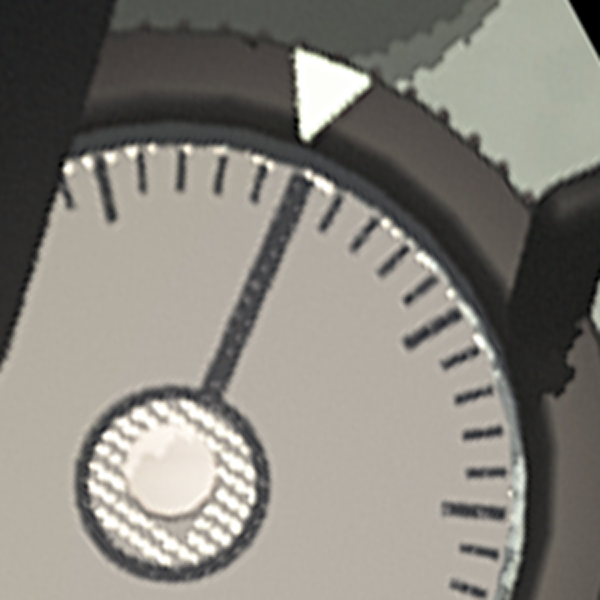

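View pics/rt7.png

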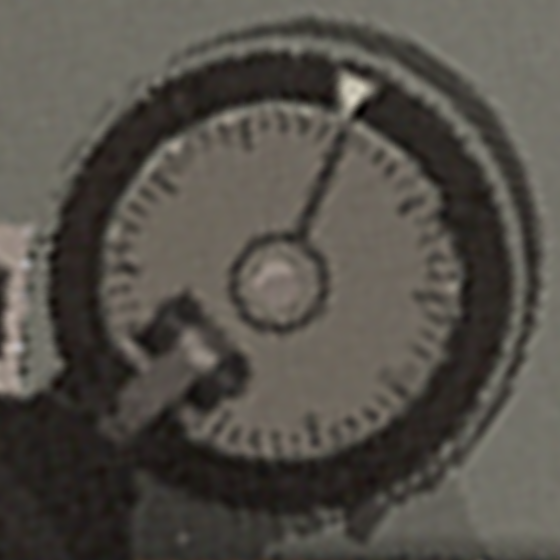

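```bash
cat >> h.py <<'E'
def measure(im,rc=None,dbg=''):
    """im: rectified 560 (4px/mm). ring centre from dark ring inner/outer? uses triangle + line fits"""
    g=cv2.cvtColor(im,cv2.COLOR_BGR2GRAY).astype(float)
    yy,xx=np.mgrid[:560,:560];rr=np.hypot(xx-280,yy-280)
    # triangle: bright blob in ring annulus
    m=((rr>165)&(rr<245)&(g>g[(rr>60)&(rr<150)].mean()*1.12)&(yy<300)).astype(np.uint8)
    n,l,s,c=cv2.connectedComponentsWithStats(m)
    cand=[(abs(s[i,4]-560),i) for i in range(1,n) if s[i,4]>150]
    i=min(cand)[1]; pts=np.argwhere(l==i)[:,::-1].astype(np.float32)
    _,T=cv2.minEnclosingTriangle(pts.reshape(-1,1,2));T=T[:,0]
    k=np.argmin(np.hypot(T[:,0]-280,T[:,1]-280));tip=T[k];base=T[[j for j in range(3) if j!=k]].mean(0)
    d=base-tip;ta=np.degrees(np.arctan2(d[0],-d[1]))
    # zero line: dark pixels r 60..165 near direction
    a0=np.degrees(np.arctan2(xx-280,-(yy-280)))
    w=(rr>58)&(rr<160)&(abs(a0-23)<9)
    med=np.median(g[w]);pix=w&(g<med-.35*(med-g[w].min()))
    p=np.argwhere(pix)[:,::-1].astype(np.float32)
    vx,vy,x0,y0=cv2.fitLine(p,cv2.DIST_HUBER,0,.01,.01).ravel()
    if vy>0:vx,vy=-vx,-vy
    za=np.degrees(np.arctan2(vx,-vy))
    cen=pts.mean(0)
    lat=lambda q:((q[0]-x0)*(-vy)+(q[1]-y0)*vx)/4
    print(dbg,'tri area',s[i,4],'tip',tip,'axis',round(float(ta),2),'zero dir',round(float(za),2),'n',len(p),'tip offset from line mm',round(float(lat(tip)),2),'centroid off',round(float(lat(cen)),2))
E
python3 - <<'E'
from h import *
for n in('rw6','rw7','rt6','rt7','rect3'): 
    try: measure(cv2.imread(f'pics/{n}.png'),dbg=n)
    except Exception as e: print(n,e)
E
```

```text
rw6 tri area 267 tip [445.18903 240.95122] axis 159.13 zero dir 24.16 n 1090 tip offset from line mm 31.82 centroid off 37.34
rw7 tri area 947 tip [350.51068 122.12834] axis 21.65 zero dir 23.79 n 1129 tip offset from line mm -1.68 centroid off -1.97
rt6 tri area 558 tip [185.2 137.8] axis 66.27 zero dir 23.19 n 1056 tip offset from line mm -35.79 centroid off -28.17
rt7 tri area 493 tip [356.62668 142.84001] axis 96.04 zero dir 23.37 n 1046 tip offset from line mm 4.07 centroid off 9.11
rect3 tri area 514 tip [185.81818 142.27272] axis 59.22 zero dir 23.2 n 1036 tip offset from line mm -35.2 centroid off -28.92
```

Emit:
move_arm:
  deltas:
    - [-0.0001,0.0008,0,0,0,1]
    - [-0.0002,0.0016,0,0,0,1.6]
    - [-0.0002,0.0016,0,0,0,1.6]
    - [-0.0002,0.0016,0,0,0,1.6]

```text
clock: 14.95
tcp_pos: [0.4857, -0.1698, 0.2303]
tcp_rot: [[0.302, 0.946, 0.116], [0.944, -0.28, -0.173], [-0.132, 0.162, -0.978]]
contact_force: [-0.7, 0.7, -0.5]
width: -0.0
```

Run:
```python
from h import *
st();np.set_printoptions(suppress=True);print(go(129.4,.007))
P=np.load('sc.npy')
f=grab('wrist','wrist8');a=sharp(f,P);cv2.imwrite('pics/rw8.png',a);measure(a)
cv2.imwrite('pics/rw8c.png',cv2.resize(a[50:350,200:500],None,fx=2,fy=2,interpolation=2))
```

```text
t 14.95 F_scale [-1.  -0.2 -0.5] tcp_scale [-0.1505  0.0408  0.2303]
[ 0.0001  0.0001  0.0003  0.04   -0.06    0.07  ]
 tri area 947 tip [356.04315  124.820145] axis 23.26 zero dir 23.95 n 1169 tip offset from line mm -0.16 centroid off -0.32
```

View pics/rw8c.png

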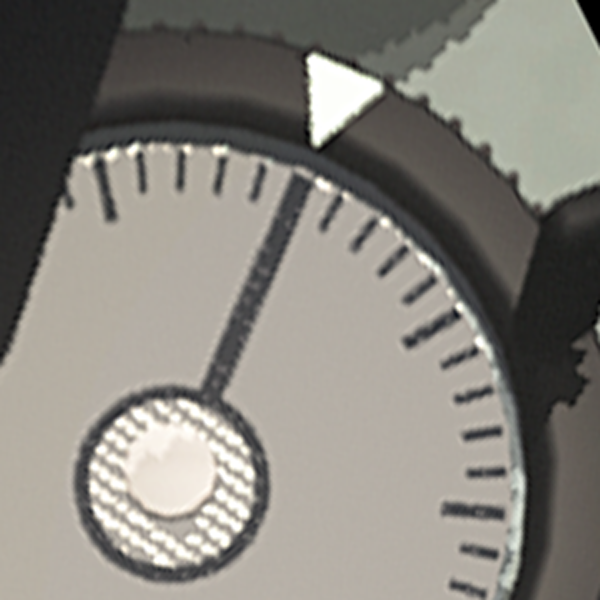

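Nearly aligned. I'll back off and check with the camera square over the dial.

Emit:
move_arm:
  deltas:
    - [0,-0.005,0,0,0,0]
    - [0,-0.01,-0.003,0,0,0]
    - [0,-0.01,-0.02,0,0,0]
    - [0,-0.01,-0.045,0,0,0]
    - [0,-0.01,-0.07,0,0,0]
    - [0,-0.01,-0.09,0,0,0]
    - [0,-0.01,-0.1,0,0,0]
    - [0,-0.01,-0.1,0,0,0]

```text
clock: 15.8
tcp_pos: [0.465, -0.1497, 0.3286]
tcp_rot: [[0.303, 0.946, 0.119], [0.944, -0.28, -0.175], [-0.132, 0.166, -0.977]]
contact_force: [0.1, -0.5, 0.3]
width: 0.0
```

Run:
```python
from h import *
np.set_printoptions(suppress=True,precision=4)
st();P=np.load('sc.npy');R,t=Tsc(P)
f=grab('wrist','wrist9');a=sharp(f,P);cv2.imwrite('pics/rw9.png',a);measure(a)
s=manip.get_state();W=np.array(f['world_to_cam']);Rt=np.array(s['tcp_rot']);p=np.array(s['tcp_pos'])
cc=-W[:3,:3].T@W[:3,3];print('cam in tool',Rt.T@(cc-p),'look',Rt.T@(-W[2,:3]))
print('cam in dial frame', np.stack([DX,DY,DZ])@(R.T@(cc-t)-DC))
```

```text
t 15.8 F_scale [ 0.5 -0.2  0.3] tcp_scale [-0.1786  0.0346  0.3286]
 tri area 213 tip [422.8438 190.3125] axis -38.26 zero dir 23.7 n 1174 tip offset from line mm 21.82 centroid off 17.04
cam in tool [-0.001  -0.0781  0.0305] look [-0.0015  0.306   0.952 ]
cam in dial frame [-0.1009 -0.016   0.2501]
```

View pics/rw9.png

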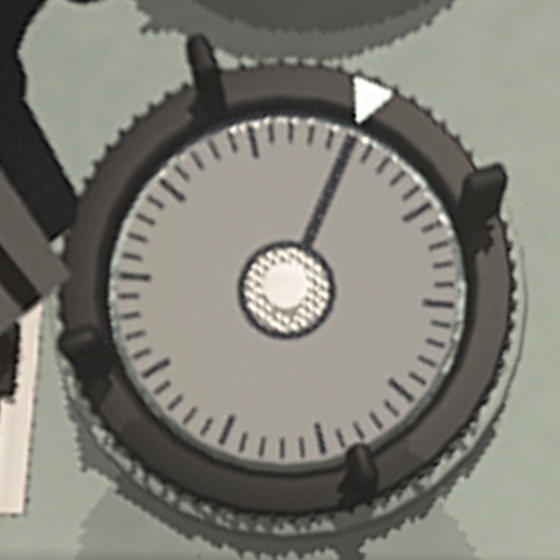

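Run:
```python
from h import *
np.set_printoptions(suppress=True,precision=4)
P=np.load('sc.npy');R,t=Tsc(P);s=manip.get_state();R0=np.array(s['tcp_rot']);p0=np.array(s['tcp_pos'])
ct=np.array([-.001,-.0781,.0305])
for b in (0,12):
    Rt=R0@Ro.from_euler('x',b,degrees=True).as_matrix()
    cam=R@(DC+.29*DZ)+t
    p=cam-Rt@ct
    print(b,R0.T@(p-p0),'tip scale',R.T@(p+Rt@[0,0,.173]-t),'tcp',p, R.T@(p-t))
```

```text
0 [-0.0517  0.0881 -0.0397] tip scale [-0.0523  0.0507  0.2179] tcp [ 0.5278 -0.2163  0.3871] [-0.0885  0.0504  0.3871]
12 [-0.0517  0.0927 -0.0228] tip scale [-0.0732  0.0308  0.2   ] tcp [ 0.5341 -0.2205  0.3713] [-0.0815  0.0533  0.3713]
```

Emit:
move_arm:
  deltas:
    - [-0.005,0.009,-0.01,1.5,0,0]
    - [-0.012,0.022,-0.02,3,0,0]
    - [-0.02,0.035,-0.023,5,0,0]
    - [-0.03,0.052,-0.023,7,0,0]
    - [-0.04,0.07,-0.023,9,0,0]
    - [-0.048,0.085,-0.023,11,0,0]
    - [-0.052,0.093,-0.023,12,0,0]
    - [-0.052,0.093,-0.023,12,0,0]
    - [-0.052,0.093,-0.023,12,0,0]

```text
clock: 16.75
tcp_pos: [0.5341, -0.2208, 0.3697]
tcp_rot: [[0.302, 0.949, -0.085], [0.944, -0.31, -0.11], [-0.131, -0.047, -0.99]]
contact_force: [0.0, 0.0, -0.3]
width: 0.001
```

Run:
```python
from h import *
np.set_printoptions(suppress=True,precision=4)
st();P=np.load('sc.npy');R,t=Tsc(P)
f=grab('wrist','wrist10');a=sharp(f,P);cv2.imwrite('pics/rw10.png',a);measure(a)
W=np.array(f['world_to_cam']);cc=-W[:3,:3].T@W[:3,3];print(np.stack([DX,DY,DZ])@(R.T@(cc-t)-DC))
```

```text
t 16.75 F_scale [ 0.   0.  -0.3] tcp_scale [-0.0813  0.0531  0.3697]
 tri area 342 tip [436.4445 206.2963] axis -36.27 zero dir 22.96 n 1209 tip offset from line mm 27.19 centroid off 16.44
[-0.0008 -0.0006  0.2873]
```

View pics/rw10.png

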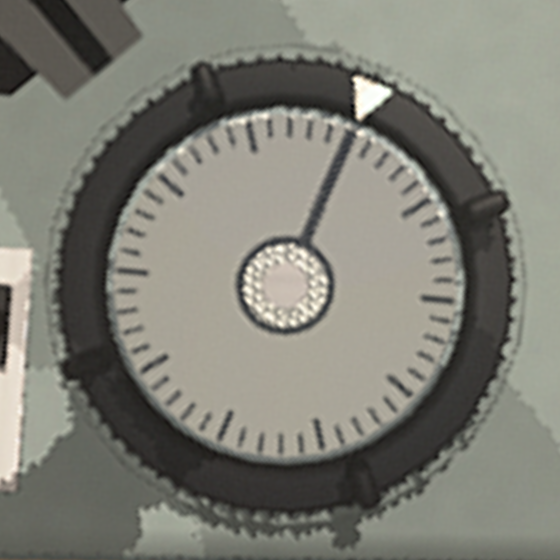

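View pics/wrist10.png

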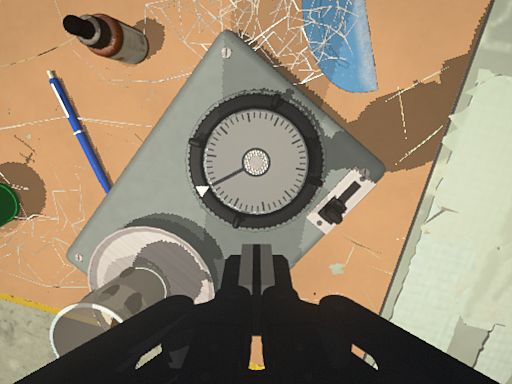

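Run:
```python
from h import *
for n in('rw10','rw9'):
    im=cv2.imread(f'pics/{n}.png');g=cv2.cvtColor(im,cv2.COLOR_BGR2GRAY).astype(np.uint8)
    yy,xx=np.mgrid[:560,:560]
    m=((g>185)&(xx>335)&(xx<405)&(yy>60)&(yy<130)).astype(np.uint8)
    nn,l,s,c=cv2.connectedComponentsWithStats(m);i=1+s[1:,4].argmax();pts=np.argwhere(l==i)[:,::-1].astype(np.float32)
    T=cv2.minEnclosingTriangle(pts.reshape(-1,1,2))[1][:,0];print(n,s[i,4],'cen',pts.mean(0),T.round(1).tolist())
    # disc circle: threshold bright disc ; hub circle
    d=((g>95)&(np.hypot(xx-285,yy-285)<200)).astype(np.uint8);d=cv2.morphologyEx(d,cv2.MORPH_CLOSE,np.ones((13,13)))
    cs=max(cv2.findContours(d,cv2.RETR_EXTERNAL,cv2.CHAIN_APPROX_NONE)[0],key=cv2.contourArea);e=cv2.fitEllipse(cs);print('disc ellipse',e)
    for C in (e[0],(286,285)):
        C=np.array(C)
        # zero line angle about C by polar profile
        pol=cv2.warpPolar(g,(240,3600),tuple(map(float,C)),240,cv2.WARP_POLAR_LINEAR).astype(float)
        ang=((np.arange(3600)*.1+90+180)%360)-180  # cw from up
        pr=pol[:,75:140].mean(1);w=np.where(abs(ang-23)<6,np.clip(np.median(pr)-15-pr,0,None),0)
        za=(w*ang).sum()/w.sum()
        v=pts.mean(0)-C;ta=np.degrees(np.arctan2(v[0],-v[1]))
        k=T[np.argmin(np.hypot(*(T-C).T))]-C;tt=np.degrees(np.arctan2(k[0],-k[1]))
        print('C',C.round(1),'zero',za.round(2),'tri cen',ta.round(2),'tip',tt.round(2))
```

```text
rw10 889 cen [368.12823  95.41507] [[395.6000061035156, 91.30000305175781], [352.5, 73.5], [357.0, 120.30000305175781]]
disc ellipse ((285.9698791503906, 282.7425231933594), (353.1067810058594, 359.1190490722656), 35.83123779296875)
C [286.  282.7] zero 23.2 tri cen 23.68 tip 23.61
C [286 285] zero 22.71 tri cen 23.42 tip 23.31
rw9 948 cen [368.3038   97.25527] [[395.29998779296875, 92.69999694824219], [353.70001220703125, 74.9000015258789], [356.29998779296875, 124.0]]
disc ellipse ((287.8270568847656, 287.8539733886719), (349.951171875, 359.86279296875), 47.763710021972656)
C [287.8 287.9] zero 22.84 tri cen 22.89 tip 22.67
C [286 285] zero 24.35 tri cen 23.67 tip 23.58
```

Run:
```python
from h import *
P=np.load('sc.npy');R,t=Tsc(P)
f=grab('wrist')
for r in manip.pinpoint('wrist','lock_tab')[:2]: print(r,R.T@(atz(f,r['uv'],.056)-t))
print('expect open',proj(f,R@[-.088,.083,.056]+t),'half',proj(f,R@[-.099,.083,.056]+t))
im=cv2.cvtColor(f['pixels'],cv2.COLOR_RGB2BGR)[150:250,290:390].copy()
im=cv2.resize(im,None,fx=6,fy=6,interpolation=2)
q=np.array([(proj(f,R@[-.088+i,.083+j,.056]+t)-(290,150)+.5)*6 for i,j in((-.0035,-.0085),(.0035,-.0085),(.0035,.0085),(-.0035,.0085))]).astype(np.int32)
cv2.polylines(im,[q],True,(0,255,255),1);cv2.imwrite('pics/lock10.png',im)
```

```text
{'uv': [334.9, 214.6], 'score': 0.78} [-0.08913483  0.0813936   0.056     ]
expect open [335.40033362 216.68217661] half [344.13590594 207.60686429]
```

View pics/lock10.png

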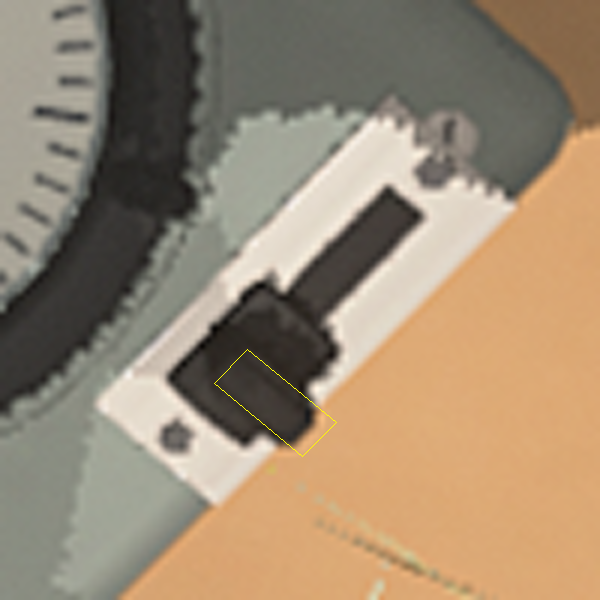

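```bash
python3 -c "
from h import *
st();print(manip.finish_job())"
```

```text
t 16.9 F_scale [ 0.1 -1.3 -0.3] tcp_scale [-0.0818  0.0531  0.371 ]
the job is handed in; nothing more can be done
None
```

I opened the pan lock, turned the tare ring until its triangle met the zero line, and handed the job in at about 17 s. No verdict came back.

- **Lock:** I pushed the tab until it stopped moving, with about 11 N on it. The last picture put it at x = -89 mm on the scale, against -88 mm for fully open. That gap is within the calibration error.
- **Ring:** The freed pan turned the disc about 23° clockwise. I pushed one rib about 103° clockwise and backed off. With the wrist camera on the dial's axis, the triangle was 0.4 to 0.7° past the zero line, about 0.3 to 0.5 mm at the mark.
- **Check that disagreed:** A more oblique view of the same position put the marks between 0° and 0.8° apart, on the other side. My automatic triangle finder also failed on both of these last pictures, so I redid the measurement with a tighter search.
- **Rest of the scene:** The gripper was clear of the scale and touching nothing when I handed in. The last wrist picture shows the cup on the pan, with the bottle, scraper and pen apparently where they were; I did not measure their positions again.

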